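# Clear the way and open the finishing cupboard

### The job

One of the small containers (flat tin, jar or square can) stands where the bench cupboard's door would swing. Set that one gently and upright in the shallow square tray, then pull the door by its handle until it stands about square to the cupboard front, and let go. Leave the other containers and the tall bottle standing where they are.

Things in the scene. Friction and masses are not known exactly. Their poses are not given: they have to be found in the camera images.
- cabinet: Dark wooden bench cupboard, fixed, 160 deep (x) x 260 wide (y) x 200 mm high. Origin: centre of its underside, on the table. Its own x axis points from front to back: the front with the door looks along its -x, towards the robot, turned by the cupboard's yaw (up to about 0.25 rad).
- door (a joint): Door angle (rad): 0 shut, growing as it swings towards the robot, stop at 1.75; starts at 0 to 0.12. Seen from above it opens clockwise about its hinge at the cupboard's +y end. Panel 240 wide, 176 high, 16 mm thick, lower edge 21 mm above the table. Moves with little force (under 2 N at the handle) and stays where it is left.
- door_hinge (a point): Point on the vertical hinge line of the door, 170 mm above the table: in the cupboard's frame at x = -80, y = +120 mm, on the inner face of the panel. With the door shut the panel runs from here along the cupboard's -y; the panel sweeps a radius of 240 mm (handle about 220 mm).
- door_handle (a point): Point to grip on the handle, 170 mm above the table: on the axis of an upright round steel bar (11 mm thick, from 125 to 190 mm above the table), 20 mm below its top end. The bar's axis lies 52 mm in front of the hinge plane (36 mm off the door's outer face) and 210 mm along the door from the hinge. Two thin posts join it to the door.
- tin_mid (a point): Flat round steel tin with a darker lid, 64 mm across, 50 mm high, about 0.3 kg; the point is at its centre, 25 mm above its underside. Starts upright. Stands either in the door's swing or beside the cupboard.
- jar_mid (a point): Round brown glass jar with a screw lid, 56 mm across, 86 mm high, about 0.28 kg; the point is at its centre, 43 mm above its underside. Starts upright. Stands either in the door's swing or beside the cupboard.
- can_mid (a point): Square-sided aluminium can with a paper band: 58 (its x) x 44 (its y) mm, body 76 mm high, small black cap on top to 88 mm, about 0.35 kg; the point is at the centre of the body, 38 mm above the underside. Its yaw is within 0.25 rad of the cupboard's. Starts upright. Stands either in the door's swing or beside the cupboard.
- tin: The tin as a body, origin at the centre of its underside.
- jar: The jar as a body, origin at the centre of its underside.
- can: The can as a body, origin at the centre of its underside.
- tray: Shallow square wooden tray, fixed, 140 x 140 mm, floor 6 mm thick, rim 6 mm wide and 12 mm high over the table; inside 128 x 128 mm. Origin at the centre of its underside, on the table. It stands to the left or to the right in front of the cupboard, outside the door's swing.
- turntable: Low round steel turntable, 136 mm across, 26 mm high, fixed, on the other side from the tray; not the place to put things. Origin at the centre of its underside.
- bottle_mid (a point): Tall round green bottle with a black cap, 64 mm across, 160 mm high, about 0.5 kg, standing in front of the cupboard just outside the door's swing; leave alone. The point is at its centre, 80 mm above its underside.
Mind the look-alikes: they are no part of the job. What is shaped like the can but blue is not meant. What is shaped like the tin but pink is not meant.

How it is judged:
On the way, in this order (a step that is already met when the one before it is completed fails the run):
1. The container in the way stands upright in the tray, let go, the door not yet opened, the others where they were (((x of tin_mid in the frame of tray between -0.045 and 0.045 m and y of tin_mid in the frame of tray between -0.045 and 0.045 m and z of tin_mid in the frame of tray between 0.025 and 0.037 m and angle between tin_mid's own z axis and vertical below 0.12 rad and distance of each of jar_mid, can_mid from where it was at the start of the episode below 0.025 m) or (x of jar_mid in the frame of tray between -0.045 and 0.045 m and y of jar_mid in the frame of tray between -0.045 and 0.045 m and z of jar_mid in the frame of tray between 0.043 and 0.055 m and angle between jar_mid's own z axis and vertical below 0.12 rad and distance of each of tin_mid, can_mid from where it was at the start of the episode below 0.025 m) or (x of can_mid in the frame of tray between -0.045 and 0.045 m and y of can_mid in the frame of tray between -0.045 and 0.045 m and z of can_mid in the frame of tray between 0.038 and 0.05 m and angle between can_mid's own z axis and vertical below 0.12 rad and distance of each of tin_mid, jar_mid from where it was at the start of the episode below 0.025 m)) and contact force between the fingers and tin below 0.1 N and contact force between the fingers and jar below 0.1 N and contact force between the fingers and can below 0.1 N and value of joint door below 0.3 rad), for 0.2 s.
2. The door is pulled by its handle: fingers on the handle while it swings open (value of joint door above 0.35 rad and contact force between the fingers and door_c1 above 0.2 N).
At the end, for the whole second after the job is handed in: One container, the one that was in the way, stands still and upright (within 7 degrees) on the tray floor, its centre within 45 mm of the tray's centre lines; the door is still and open at least 1.35 rad; the other containers and the bottle are within 25 mm of their starts (((x of tin_mid in the frame of tray between -0.045 and 0.045 m and y of tin_mid in the frame of tray between -0.045 and 0.045 m and z of tin_mid in the frame of tray between 0.025 and 0.037 m and angle between tin_mid's own z axis and vertical below 0.12 rad and distance of each of jar_mid, can_mid from where it was at the start of the episode below 0.025 m) or (x of jar_mid in the frame of tray between -0.045 and 0.045 m and y of jar_mid in the frame of tray between -0.045 and 0.045 m and z of jar_mid in the frame of tray between 0.043 and 0.055 m and angle between jar_mid's own z axis and vertical below 0.12 rad and distance of each of tin_mid, can_mid from where it was at the start of the episode below 0.025 m) or (x of can_mid in the frame of tray between -0.045 and 0.045 m and y of can_mid in the frame of tray between -0.045 and 0.045 m and z of can_mid in the frame of tray between 0.038 and 0.05 m and angle between can_mid's own z axis and vertical below 0.12 rad and distance of each of tin_mid, jar_mid from where it was at the start of the episode below 0.025 m)) and value of joint door above 1.35 rad and velocity of joint door between -0.05 and 0.05 rad/s and distance of bottle_mid from where it was at the start of the episode below 0.025 m and linear speed of each of tin, jar, can below 0.03 m/s); the robot touches nothing.
It fails at once if a container or the bottle is tipped over (more than 35 degrees) (angle between any of tin_mid, jar_mid, can_mid, bottle_mid's own z axis and vertical above 0.6 rad).
It fails at once if a container is dropped or slammed on the tray (more than 50 N) (contact force between tray and tin above 50 N or contact force between tray and jar above 50 N or contact force between tray and can above 50 N).
It also fails if it takes over 61 s, if anything falls off the work surface, if the arm or the gripper's body presses on something with over 40 N, if the wrist force passes 120 N, or if a joint passes its speed limit or range.

### The arm

A 7-joint arm with a two-finger parallel gripper is mounted at the origin on the work surface. World frame = base frame: x ahead of the robot, y to its left, z up, the work surface at z = 0. Lengths are in m, angles in rad, forces in N, time in s.
With the tool pointing down it reaches from about 0.4 to 0.85 m from the base axis. Payload 4.5 kg.
Tool frame: the origin (TCP) lies between the finger pads; the fingertips stand 25 mm ahead of it and the grasp point (between the pads) lies 6 mm ahead of it (r.tips_ahead is the distance from the TCP to the fingertips, in m); z points along the fingers, y is the direction in which the jaws open and shut (so a half turn about z gives the same grasp; the last joint's range is limited). The gripper opens to 88 mm and grips with 3 to 60 N. Pads are 18 mm wide; open, the fingers measure 123 mm over their backs; the gripper's body (75 mm by 187 mm) begins 45 mm behind the grasp point.
Start: joints at [-1.15, 0.689, -0.195, 1.565, 0.157, 0.902, -0.215], TCP at [0.236, 0.579, 0.264] pointing down, gripper open.
Joint ranges: [-3.01, 3.01], [-0.46, 2.08], [-1.47, 1.51], [0.13, 2.56], [-1, 4.14], [0.04, 2.09], [-2.66, 2.66]. Speed limits (rad/s): [2.57, 2.57, 3.14, 3.14, 3.14, 3.14, 3.14].

### API

Orientations are given as a unit quaternion [x, y, z, w].
In Python, from plant import r, imaging gives the robot as it stands.
- The arm moves only by the tool send_rows, never from a script. Its argument "moves" is one flat list of numbers, 6 for each row, row after row: the shift along the tool's x, y, z in m, then the turn, a rotation vector about the tool's x, y, z in degrees. A call has exactly 5 rows; each row is the pose to reach, as a shift and turn from the pose measured when the call began, along the tool's axes at that moment; what a row does not reach only later rows make up. A row lasts 1/12 s, in which the tool goes at most 41.7 mm and 7.16 degrees, less where a joint would pass 70% of its speed; a pose out of reach is approached as far as the arm can. A call with a gripper value outside its range is refused whole. "claw" is the closure, from -1 (fully open) to 1 (shut), so that 0 is half open, set as the call begins (left out, the last holds). The fingers move at their own pace and stop on an object; "grip_force" is the grip in N (left out, the last holds). Time passes only in rows, so rows that repeat a pose let the fingers close, or fill a call up. It gives the time, the measured TCP pose, the force and the opening at its end, in the units of the state.
- r.get_state(): the state, without advancing time (a new reading comes with each control period).
- imaging.snapshot(name): name is "scene" or "top" or "wrist"; returns a dict with "image" (400x640x3 uint8, red, green, blue), "depth" (400x640 float32, m along the optical axis (not along the pixel's ray), 0 where there is no reading), "mtx" (3x3 intrinsics, pixels), "rvec" (rotation vector, rad) and "tvec" (3), from world to camera coordinates, as OpenCV has them. Camera axes: x right, y down, z forward; pixel columns grow to the right and rows downward; lengths in m; the calibration is good to about 2 mm. The wrist camera is an equidistant fisheye: a pixel r from the principal point sees the ray r / f radians off the axis. A picture is of the moment at which its call begins.
- r.finish_job(): hands the job in, once; it reports no verdict.
Trained networks look in a picture, given as the dict that the camera call returned (one of the last four; its "shot" number tells which), for a name from the list of things; names that differ only in an ending like _2 or _b are one class to them, and where a whole thing is asked for, a point or a joint stands for the part that bears it (a point fixed in the world has none). Each returns a list of dicts, best first, with "score" (0 to 1); they miss things now and then, are a little off and sometimes report something else, mostly with a low value. They report only what shows in the picture. A call takes as long as a camera call. They do not tell look-alikes from the thing itself.
- imaging.look_for(query, picture): "box" ([centre column, centre row, width, height] as shares, 0 to 1, of the picture: columns of its width, rows of its height, round what is visible of it).
- imaging.silhouettes(query, picture): "pixels" (400x640 bool, what is visible of it) and "box" ([centre column, centre row, width, height] as shares, 0 to 1, of the picture: columns of its width, rows of its height, round what is visible of it).
- imaging.pinpoint(query, picture): "point" ([column, row] as shares, 0 to 1, of the picture: columns of its width, rows of its height: a listed point, or the origin of a listed thing).
The state is a dict: "clock": time; "q": joint angles; "qd": joint speeds; "joint_torque": joint torques, N m; "tool_pos": TCP position; "eef_rot": TCP orientation; "contact_force": force on the tool from outside, world axes, zero at the start; "moment": the same for the moment, N m; "opening": opening from 0.0 (shut) to 1.0 (fully open).
Only numpy, scipy, OpenCV 4.12 (cv2) and the standard library are available. Lean on these libraries where they do the work, as an engineer would, in place of code of your own. Each camera call takes 0.05 s, during which the arm holds its last target.

## Working session

There is one attempt and no reset: what is moved stays moved. The work goes in short steps, Python scripts to look and compute and a tool call to move; the robot and the scene stay as the last step left them, time stands still between calls to the robot, and variables do not carry over. Pictures are saved under pics/ and viewed, and the job is handed in when it is done.

Besides the shell and the picture viewer there is one more tool, called after ">>>" in YAML: its name, and indented under it one key for each argument. send_rows: Moves the arm, as the interface text tells. Its arguments: {"type":"object","properties":{"moves":{"type":"array"},"claw":{"type":"number"},"grip_force":{"type":"number"}},"required":["moves"]}

```bash
ls; mkdir -p pics; python3 - <<'E'
from plant import r, imaging
import cv2
print(r.get_state())
for n in("scene","top"):
    s=imaging.snapshot(n); cv2.imwrite(f"pics/{n}0.png",s["image"][:,:,::-1]); print(n,s["mtx"],s["rvec"],s["tvec"])
E
```

```text
pics
{'clock': 0.0, 'q': array([-1.15022901,  0.68997914, -0.19453277,  1.56634845,  0.15731952,
        0.90250537, -0.21507237]), 'qd': array([ 0.0004427 ,  0.00082608,  0.00202663,  0.00065176,  0.0002023 ,
        0.00096888, -0.00021427]), 'joint_torque': array([ 1.64586240e-04, -5.27544415e+01, -1.26711231e+00, -1.53428614e+01,
       -5.27288276e-02,  6.57841578e-03,  1.53730803e-04]), 'tool_pos': array([0.23556318, 0.57826948, 0.26291232]), 'eef_rot': array([ 1.92112194e-01,  9.81372536e-01, -9.16103265e-04, -1.08558220e-04]), 'contact_force': array([0.06216365, 0.08109965, 1.00440484]), 'moment': array([-0.00354294, -0.01036216, -0.03124192]), 'opening': 1.0027702749132155}
scene [[441.4619277    0.         319.13664816]
 [  0.         441.4619277  199.41264767]
 [  0.           0.           1.        ]] [ 2.23818076  1.37134238 -0.38428687] [-0.27330899 -0.35299863  1.39303176]
top [[509.2800751    0.         311.84685232]
 [  0.         509.2800751  198.8257173 ]
 [  0.           0.           1.        ]] [ 2.14564516 -2.19542366  0.09724296] [0.02931468 0.61265676 1.32443924]
```

View pics/scene0.png

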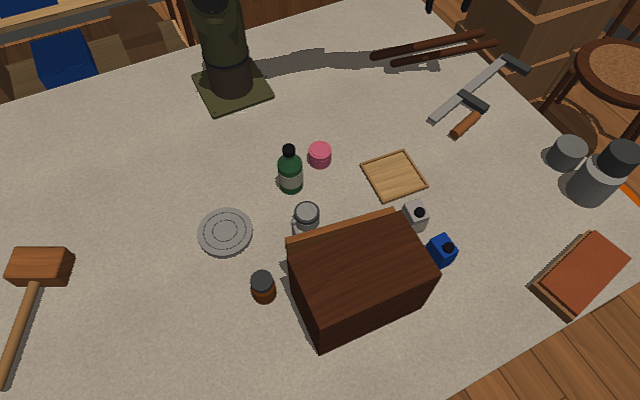

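View pics/top0.png

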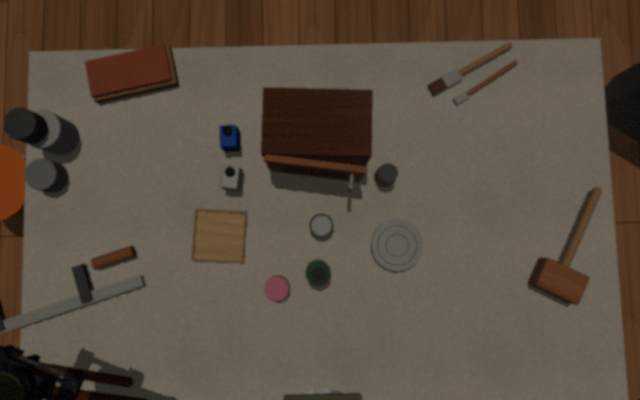

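The tin (grey, top view ~(321,225), scene view ~(306,213)) stands in the swing. The jar (386,175) and can (231,178) stand beside the cupboard. The look-alikes are the pink tin (276,289) and the blue can (229,137), and the tray is at (220,236). I'll measure these now.

```bash
cat > h.py <<'E'
from plant import r, imaging
import cv2, numpy as np
def RT(s): return cv2.Rodrigues(np.array(s["rvec"],float))[0], np.array(s["tvec"],float).ravel()
def cloud(s):
    R,t=RT(s);d=s["depth"];K=s["mtx"];v,u=np.indices(d.shape)
    P=np.stack([(u-K[0,2])/K[0,0]*d,(v-K[1,2])/K[1,1]*d,d],-1)
    return (P-t)@R
def proj(s,P):
    return cv2.projectPoints(np.array(P,float).reshape(-1,3),np.array(s["rvec"],float),np.array(s["tvec"],float),s["mtx"],None)[0].reshape(-1,2)
def ray_z(s,uv,z):
    R,t=RT(s);K=s["mtx"];d=R.T@np.array([(uv[0]-K[0,2])/K[0,0],(uv[1]-K[1,2])/K[1,1],1.]);c=-R.T@t
    return c+d*(z-c[2])/d[2]
E
cat > m.py <<'E'
from h import *
Z=dict(tin_mid=.025,jar_mid=.043,can_mid=.038,bottle_mid=.08,tray=0,turntable=0,door_handle=.17,door_hinge=.17,cabinet=0)
for n in("top","scene"):
    s=imaging.snapshot(n);C=cloud(s)
    for q,z in Z.items():
        for o in imaging.pinpoint(q,s)[:2]:
            uv=np.array(o["point"])*[640,400]; print(n,q,round(o["score"],2),uv.round(1),ray_z(s,uv,z).round(4))
    for q in["tin","jar","can","tray","cabinet","door"]:
        for o in imaging.silhouettes(q,s)[:2]:
            m=o["pixels"]&(s["depth"]>0);P=C[m];zt=np.percentile(P[:,2],95)
            T=P[P[:,2]>zt-.008]; 
            rect=cv2.minAreaRect(T[:,:2].astype(np.float32)*1000)
            print(n,"sil",q,round(o["score"],2),m.sum(),"ztop",zt.round(3),"mid",((T.max(0)+T.min(0))/2).round(4),"rect",np.round(rect[0],1),np.round(rect[1],1),round(rect[2],1))
E
python3 m.py
```

```text
top tin_mid 0.88 [276.5 287.8] [0.3813 0.1133 0.025 ]
top tin_mid 0.72 [320.3 223.4] [ 0.5476 -0.0057  0.025 ]
top jar_mid 0.72 [390.  178.3] [ 0.6614 -0.1922  0.043 ]
top can_mid 0.81 [227.8 142.4] [0.7689 0.2363 0.038 ]
top can_mid 0.73 [232.9 178.2] [0.6721 0.2233 0.038 ]
top bottle_mid 0.56 [316.5 273.2] [0.4197 0.0076 0.08  ]
top tray 0.83 [218.1 236.7] [0.5192 0.2706 0.    ]
top turntable 0.76 [393.4 244.8] [ 0.4867 -0.2011  0.    ]
top door_handle 0.71 [349.1 184. ] [ 0.6333 -0.075   0.17  ]
top door_hinge 0.94 [264.9 159.3] [0.6976 0.1251 0.17  ]
top door_hinge 0.19 [388.  176.7] [ 0.6487 -0.1682  0.17  ]
top sil tin 0.9 485 ztop 0.056 mid [ 0.5423 -0.0059  0.0535] rect [542.3  -5.8] [60.7 61. ] 43.6
top sil tin 0.76 545 ztop 0.055 mid [0.3827 0.1127 0.0533] rect [383.3 112.9] [60.7 62.1] 25.3
top sil jar 0.77 465 ztop 0.089 mid [ 0.6721 -0.1801  0.0872] rect [ 672.2 -180.1] [49.  46.9] 88.3
top sil can 0.89 523 ztop 0.09 mid [0.6737 0.2242 0.0886] rect [674.8 221.8] [43.  24.9] 20.5
top sil can 0.89 521 ztop 0.09 mid [0.7819 0.2306 0.0877] rect [781.7 230.2] [44.1 35.7] 1.7

[... 1259 characters left out ...]
ar 0.66 752 ztop 0.088 mid [ 0.6712 -0.1801  0.0864] rect [ 671.3 -180.8] [47.9 48.4] 66.9
scene sil jar 0.6 1474 ztop 0.199 mid [0.6643 0.0055 0.1969] rect [682.4   4.6] [235.4  59.9] 71.6
scene sil can 0.86 799 ztop 0.09 mid [0.8171 0.184  0.1425] rect [806.5 177.3] [ 43.7 136.2] 26.3
scene sil can 0.79 618 ztop 0.089 mid [0.7034 0.1841 0.142 ] rect [704. 182.] [ 24.8 120.5] 25.9
scene sil tray 0.86 2379 ztop 0.014 mid [0.5213 0.2679 0.0118] rect [521.  268.1] [143.2 145.2] 86.3
scene sil cabinet 0.91 15425 ztop 0.203 mid [7.605e-01 4.000e-04 2.002e-01] rect [760.5   1.1] [260.2 200.1] 87.2
scene sil door 0.79 1525 ztop 0.199 mid [0.6655 0.0066 0.1971] rect [687.5   3.4] [236.5  71.8] 72.0
```

```bash
cat > go.py <<'E'
import sys
from h import *
from scipy.spatial.transform import Rotation as Ro
# go.py x y z yawdeg(tool y direction)  -> remaining shift/turn in tool axes
def delta(x,y,z,yaw):
    s=r.get_state();R=Ro.from_quat(s["eef_rot"])
    a=np.radians(yaw);ty=np.array([np.cos(a),np.sin(a),0]);tz=np.array([0,0,-1.]);tx=np.cross(ty,tz)
    Rt=Ro.from_matrix(np.column_stack([tx,ty,tz]))
    return R.inv().apply(np.array([x,y,z])-s["tool_pos"]),(R.inv()*Rt).as_rotvec(degrees=True),s
if __name__=="__main__":
    d,w,s=delta(*map(float,sys.argv[1:5]))
    print("shift",d.round(4),"|",np.linalg.norm(d).round(3),"turn",w.round(2),"clock",round(s["clock"],2),"q",s["q"].round(2))
E
python3 - <<'E'
from h import *
s=imaging.snapshot("scene")["image"]
cv2.imwrite("pics/crop1.png",cv2.resize(s[120:320,220:480],(780,600),interpolation=cv2.INTER_CUBIC)[:,:,::-1])
E
python3 go.py 0.542 -0.006 0.22 90
```

```text
shift [-0.5042 -0.4261  0.0437] | 0.662 turn [  0.     0.   -22.16] clock 1.75 q [-1.15  0.69 -0.19  1.57  0.16  0.9  -0.22]
```

View pics/crop1.png

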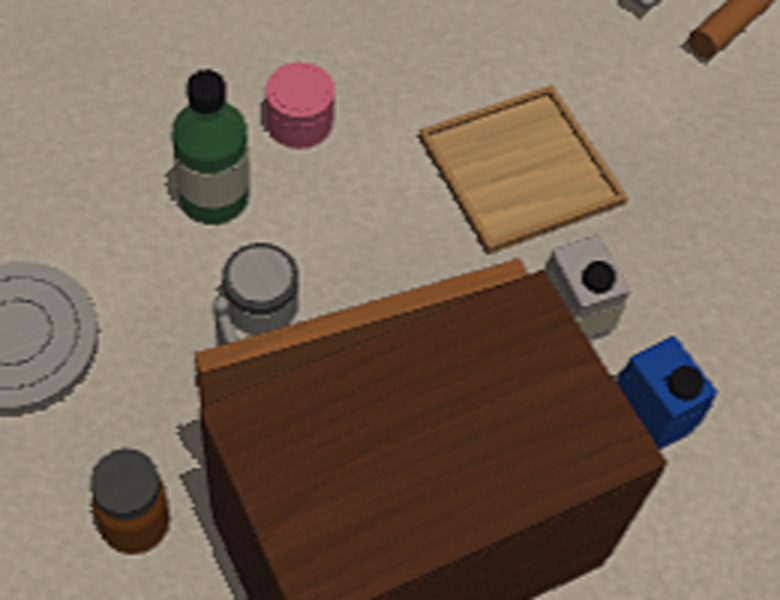

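The crop shows the grey steel tin at about (260,285), in the swing right beside the handle. The pink one at (300,105) is the look-alike. The jar (130,500) and the can (590,285) stand beside the cupboard. I'm moving towards the tin.

>>> send_rows:
  moves: [-0.03,-0.025,0,0,0,-1.5,-0.06,-0.05,0,0,0,-3,-0.09,-0.075,0,0,0,-4.5,-0.12,-0.1,0,0,0,-6,-0.15,-0.125,0,0,0,-7.5]
  claw: -1

```text
clock: 2.17
tool_pos: [0.3281, 0.4049, 0.2639]
eef_rot: [0.127, 0.992, 0.0, 0.0]
contact_force: [0.4, -1.0, 0.3]
opening: 0.997
```

```bash
python3 go.py 0.542 -0.006 0.22 90
```

```text
shift [-0.3103 -0.344   0.0438] | 0.465 turn [  0.02   0.02 -14.56] clock 2.17 q [-0.81  0.56 -0.26  1.87  0.2   0.73  0.13]
```

>>> send_rows:
  moves: [-0.026,-0.029,0,0,0,-1.5,-0.052,-0.058,0,0,0,-3,-0.078,-0.087,0,0,0,-4.5,-0.104,-0.116,0,0,0,-6,-0.13,-0.145,0,0,0,-7.5]

```text
clock: 2.58
tool_pos: [0.4182, 0.2302, 0.2641]
eef_rot: [0.061, 0.998, 0.0, 0.0]
contact_force: [0.9, 0.4, 0.3]
opening: 1.001
```

```bash
python3 go.py 0.542 -0.006 0.22 90
```

```text
shift [-0.1515 -0.2195  0.0441] | 0.27 turn [ 0.03  0.06 -6.98] clock 2.58 q [-0.39  0.51 -0.32  1.99  0.25  0.67  0.58]
```

>>> send_rows:
  moves: [-0.022,-0.032,0,0,0,-1.4,-0.044,-0.064,0,0,0,-2.8,-0.066,-0.096,0,0,0,-4.2,-0.088,-0.128,0,0,0,-5.6,-0.11,-0.16,0,0,0,-7]

```text
clock: 3.0
tool_pos: [0.5087, 0.0561, 0.2643]
eef_rot: [-0.001, 1.0, 0.0, 0.001]
contact_force: [0.4, 0.0, -0.4]
opening: 0.998
```

```bash
python3 go.py 0.542 -0.006 0.22 90
```

```text
shift [-0.0331 -0.0622  0.0444] | 0.083 turn [0.03 0.09 0.08] clock 3.0 q [ 0.04  0.56 -0.38  1.9   0.3   0.74  1.06]
```

>>> send_rows:
  moves: [-0.011,-0.021,0.014,0,0,0,-0.022,-0.042,0.028,0,0,0,-0.033,-0.062,0.044,0,0,0,-0.033,-0.062,0.044,0,0,0,-0.033,-0.062,0.044,0,0,0]

```text
clock: 3.42
tool_pos: [0.5417, -0.0071, 0.2195]
eef_rot: [0.001, 1.0, 0.0, -0.0]
contact_force: [-0.1, 1.0, 0.2]
opening: 1.003
```

```bash
python3 go.py 0.542 -0.006 0.034 90; python3 - <<'E'
from h import *
s=imaging.snapshot("wrist");cv2.imwrite("pics/w1.png",s["image"][:,:,::-1])
R,t=RT(s);K=s["mtx"]
for o in imaging.silhouettes("tin",s)[:2]:
    m=o["pixels"]&(s["depth"]>0);v,u=np.nonzero(m)
    x=(u-K[0,2])/K[0,0];y=(v-K[1,2])/K[1,1];th=np.hypot(x,y);d=s["depth"][m]
    f=np.tan(th)/np.maximum(th,1e-9);P=(np.stack([x*f*d,y*f*d,d],1)-t)@R
    T=P[P[:,2]>.045];print(o["score"],len(T),T.min(0).round(4),T.max(0).round(4),((T.min(0)+T.max(0))/2).round(4))
E
```

```text
shift [-0.0003  0.0011  0.1855] | 0.186 turn [ 0.02 -0.   -0.09] clock 3.42 q [ 0.15  0.66 -0.36  1.86  0.34  0.69  1.16]
0.84 2745 [0.3513 0.0793 0.045 ] [0.4135 0.1417 0.0528] [0.3824 0.1105 0.0489]
0.71 3196 [ 0.5092 -0.0397  0.0451] [0.5716 0.0237 0.0529] [ 0.5404 -0.008   0.049 ]
```

View pics/w1.png

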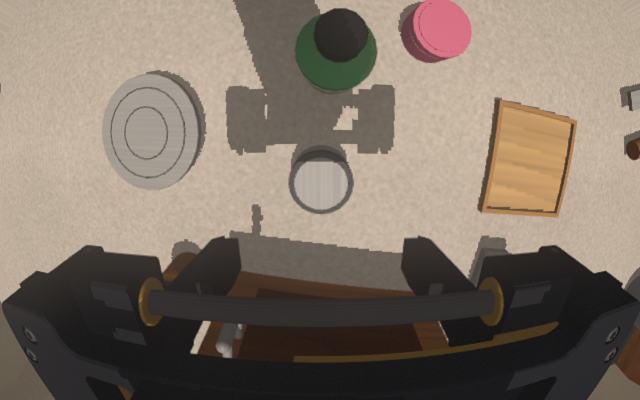

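The wrist view shows the grey tin at (320,182), centred between the fingers, and the bottle at (337,50) well clear. I'm descending.

>>> send_rows:
  moves: [0.001,-0.001,0.03,0,0,0,0.001,-0.001,0.06,0,0,0,0.001,-0.001,0.09,0,0,0,0.001,-0.001,0.11,0,0,0,0.001,-0.001,0.13,0,0,0]

```text
clock: 3.93
tool_pos: [0.541, -0.0032, 0.0905]
eef_rot: [-0.003, 1.0, 0.001, 0.001]
contact_force: [0.5, 0.9, -0.4]
opening: 1.002
```

```bash
python3 go.py 0.541 -0.0075 0.034 90; python3 - <<'E'
from h import *
s=imaging.snapshot("wrist");cv2.imwrite("pics/w2.png",s["image"][:,:,::-1])
R,t=RT(s);print(-R.T@t)
E
```

```text
shift [ 0.0002 -0.0045  0.0564] | 0.057 turn [0.17 0.15 0.31] clock 3.93 q [ 0.06  0.86 -0.23  1.95  0.46  0.38  1.05]
[ 0.46412887 -0.00467237  0.2106515 ]
```

View pics/w2.png

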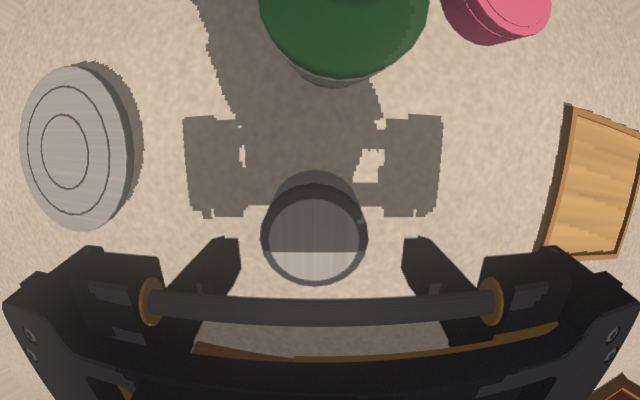

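>>> send_rows:
  moves: [0,-0.004,0.012,0,0,0.3,0,-0.004,0.024,0,0,0.3,0,-0.004,0.036,0,0,0.3,0,-0.004,0.046,0,0,0.3,0,-0.004,0.055,0,0,0.3]

```text
clock: 4.4
tool_pos: [0.5398, -0.0057, 0.0329]
eef_rot: [-0.001, 1.0, 0.002, -0.0]
contact_force: [0.7, 0.0, -0.9]
opening: 1.006
```

```bash
python3 go.py 0.541 -0.0075 0.034 90
```

```text
shift [-0.0012 -0.0018 -0.0011] | 0.002 turn [ 0.21 -0.04  0.13] clock 4.4 q [ 0.02  0.96 -0.16  1.95  0.5   0.27  1.02]
```

>>> send_rows:
  moves: [-0.001,-0.002,-0.001,0,0,0,-0.001,-0.002,-0.001,0,0,0,-0.001,-0.002,-0.001,0,0,0,-0.001,-0.002,-0.001,0,0,0,-0.001,-0.002,-0.001,0,0,0]
  claw: 1
  grip_force: 20

```text
clock: 4.82
tool_pos: [0.5413, -0.0076, 0.0346]
eef_rot: [-0.001, 1.0, 0.002, 0.0]
contact_force: [0.4, -0.3, 4.2]
opening: 0.724
```

>>> send_rows:
  moves: [0,0,0,0,0,0,0,0,0,0,0,0,0,0,0,0,0,0,0,0,0,0,0,0,0,0,0,0,0,0]

```text
clock: 5.23
tool_pos: [0.5412, -0.0077, 0.0347]
eef_rot: [-0.001, 1.0, 0.002, 0.0]
contact_force: [-0.2, 0.2, 0.2]
opening: 0.72
```

>>> send_rows:
  moves: [0,0,-0.005,0,0,0,0,0,-0.015,0,0,0,0,0,-0.03,0,0,0,0,0,-0.05,0,0,0,0,0,-0.065,0,0,0]

```text
clock: 5.65
tool_pos: [0.5412, -0.008, 0.1014]
eef_rot: [-0.001, 1.0, 0.002, 0.001]
contact_force: [0.3, -0.7, -1.7]
opening: 0.72
```

```bash
python3 go.py 0.522 0.268 0.1 90
```

```text
shift [0.0187 0.276  0.0024] | 0.277 turn [0.22 0.06 0.12] clock 5.65 q [ 0.08  0.84 -0.24  1.94  0.46  0.41  1.06]
```

>>> send_rows:
  moves: [0.001,0.02,0,0,0,0,0.003,0.05,0,0,0,0,0.005,0.08,0,0,0,0,0.007,0.11,0,0,0,0,0.009,0.14,0,0,0,0]

```text
clock: 6.07
tool_pos: [0.5317, 0.1333, 0.1028]
eef_rot: [-0.001, 1.0, 0.002, 0.001]
contact_force: [-0.4, -0.1, -3.4]
opening: 0.722
```

>>> send_rows:
  moves: [0.002,0.03,0,0,0,0,0.004,0.06,0,0,0,0,0.006,0.09,0,0,0,0,0.008,0.115,0,0,0,0,0.009,0.136,0,0,0,0]

```text
clock: 6.48
tool_pos: [0.5215, 0.2722, 0.1042]
eef_rot: [-0.002, 1.0, 0.003, 0.001]
contact_force: [-0.7, -0.8, -3.6]
opening: 0.723
```

```bash
python3 go.py 0.522 0.268 0.042 90
```

```text
shift [-0.0004 -0.0045  0.0622] | 0.062 turn [0.33 0.08 0.23] clock 6.48 q [-0.44  0.87 -0.2   1.8   0.32  0.5   0.72]
```

>>> send_rows:
  moves: [0,-0.004,0.015,0,0,0,0,-0.004,0.03,0,0,0,0,-0.004,0.042,0,0,0,0,-0.004,0.05,0,0,0,0,-0.004,0.055,0,0,0]

```text
clock: 6.9
tool_pos: [0.5213, 0.2679, 0.0484]
eef_rot: [-0.002, 1.0, 0.002, 0.0]
contact_force: [0.2, -0.3, -2.7]
opening: 0.723
```

```bash
python3 go.py 0.522 0.268 0.041 90
```

```text
shift [-0.0007  0.0001  0.0074] | 0.007 turn [0.28 0.01 0.2 ] clock 6.9 q [-0.46  0.96 -0.16  1.81  0.35  0.39  0.7 ]
```

>>> send_rows:
  moves: [0,0,0.002,0,0,0,0,0,0.004,0,0,0,0,0,0.006,0,0,0,0,0,0.007,0,0,0,0,0,0.008,0,0,0]

```text
clock: 7.32
tool_pos: [0.5215, 0.268, 0.0406]
eef_rot: [-0.002, 1.0, 0.003, 0.0]
contact_force: [-2.2, -0.2, 7.8]
opening: 0.719
```

Contact with about 10 N, and the tin is seated. I'm releasing it.

>>> send_rows:
  moves: [0,0,0,0,0,0,0,0,0,0,0,0,0,0,0,0,0,0,0,0,0,0,0,0,0,0,0,0,0,0]
  claw: -1

```text
clock: 7.73
tool_pos: [0.5217, 0.2681, 0.0408]
eef_rot: [-0.002, 1.0, 0.003, 0.001]
contact_force: [-0.4, -0.3, -0.3]
opening: 0.999
```

>>> send_rows:
  moves: [0,0,-0.01,0,0,0,0,0,-0.03,0,0,0,0,0,-0.06,0,0,0,0,0,-0.095,0,0,0,0,0,-0.13,0,0,0]

```text
clock: 8.15
tool_pos: [0.521, 0.2671, 0.1726]
eef_rot: [-0.002, 1.0, 0.002, 0.0]
contact_force: [0.7, -0.0, 0.5]
opening: 1.001
```

```bash
cat > m2.py <<'E'
from h import *
import sys
tag=sys.argv[1]
s=imaging.snapshot("top");C=cloud(s);cv2.imwrite(f"pics/t{tag}.png",s["image"][:,:,::-1])
for q in["tin","tray"]:
    for o in imaging.silhouettes(q,s)[:2]:
        m=o["pixels"]&(s["depth"]>0);P=C[m];zt=np.percentile(P[:,2],95);T=P[P[:,2]>zt-.008]
        print(q,round(o["score"],2),zt.round(3),((T.max(0)+T.min(0))/2).round(4))
# cabinet yaw and door from points near top edges
P=C.reshape(-1,3)
T=P[(P[:,2]>.19)&(P[:,2]<.215)&(P[:,0]>.6)&(P[:,0]<.9)&(abs(P[:,1])<.2)]
cab=T[T[:,2]>.2];
print("z hist",np.histogram(T[:,2],8))
Y=np.linspace(-.13,.13,14)
for z0,z1 in((.2,.215),(.19,.2)):
  Q=P[(P[:,2]>z0)&(P[:,2]<z1)&(P[:,0]>.55)&(P[:,0]<.9)&(abs(P[:,1])<.2)]
  for y in Y:
    k=Q[abs(Q[:,1]-y)<.004]
    if len(k): print(z0,y.round(3),k[:,0].min().round(4),k[:,0].max().round(4))
H=P[(P[:,2]>.17)&(P[:,2]<.196)&(P[:,0]>.55)&(P[:,0]<.655)&(P[:,1]>-.14)&(P[:,1]<-.04)]
print("handle",len(H)); print(H.round(4)[:40])
E
python3 m2.py 1
```

```text
tin 0.88 0.055 [0.3828 0.1127 0.0531]
tin 0.68 0.162 [0.423  0.0054 0.1602]
tray 0.65 0.021 [0.5238 0.2399 0.3194]
z hist (array([  50,  235, 1118, 2866, 2802,  939,   88,    3]), array([0.19004533, 0.19261535, 0.19518537, 0.19775539, 0.20032542,
       0.20289544, 0.20546546, 0.20803548, 0.21060551]))
0.2 -0.13 0.7129 0.8544
0.2 -0.11 0.6592 0.8549
0.2 -0.09 0.6644 0.8554
0.2 -0.07 0.6718 0.8562
0.2 -0.05 0.6673 0.8566
0.2 -0.03 0.6706 0.8591
0.2 -0.01 0.6708 0.8601
0.2 0.01 0.6808 0.8583
0.2 0.03 0.686 0.8606
0.2 0.05 0.6865 0.8608
0.2 0.07 0.6846 0.8645
0.2 0.09 0.7058 0.8641
0.2 0.11 0.6905 0.8645
0.2 0.13 0.7073 0.8381
0.19 -0.13 0.7086 0.8557
0.19 -0.11 0.656 0.8556
0.19 -0.09 0.6587 0.8574
0.19 -0.07 0.6212 0.8547
0.19 -0.05 0.6659 0.8576
0.19 -0.03 0.6686 0.8602
0.19 -0.01 0.6712 0.8588
0.19 0.01 0.674 0.8622
0.19 0.03 0.6774 0.8612
0.19 0.05 0.6802 0.8616
0.19 0.07 0.6827 0.8657
0.19 0.09 0.6862 0.8666
0.19 0.11 0.6895 0.8662
0.19 0.13 0.7081 0.8418
handle 55
[[ 0.6538 -0.0772  0.1775]
 [ 0.6534 -0.0793  0.1802]
 [ 0.6534 -0.0817  0.1795]
 [ 0.6528 -0.0838  0.1835]
 [ 0.6511
[... 263 characters left out ...]
 0.6447 -0.082   0.1731]
 [ 0.6416 -0.0767  0.1791]
 [ 0.6412 -0.0788  0.182 ]
 [ 0.642  -0.0817  0.1754]
 [ 0.6392 -0.0742  0.18  ]
 [ 0.6398 -0.0769  0.1748]
 [ 0.6392 -0.079   0.1788]
 [ 0.639  -0.0813  0.1802]
 [ 0.6374 -0.0744  0.1756]
 [ 0.6366 -0.0764  0.1811]
 [ 0.6363 -0.0786  0.1832]
 [ 0.6371 -0.0815  0.176 ]
 [ 0.6349 -0.0743  0.1762]
 [ 0.6347 -0.0766  0.1773]
 [ 0.6346 -0.079   0.1775]
 [ 0.6348 -0.0815  0.1758]
 [ 0.6322 -0.0741  0.1789]
 [ 0.6322 -0.0765  0.178 ]
 [ 0.6319 -0.0787  0.1799]
 [ 0.6286 -0.0733  0.1884]
 [ 0.6288 -0.0758  0.1865]
 [ 0.628  -0.0777  0.1926]
 [ 0.6266 -0.0711  0.1861]
 [ 0.626  -0.0731  0.1903]
 [ 0.6263 -0.0757  0.1875]
 [ 0.6258 -0.0777  0.1919]]
```

```bash
python3 go.py 0.61 -0.075 0.25 81; python3 - <<'E'
from h import *
s=imaging.snapshot("scene");cv2.imwrite("pics/s2.png",s["image"][:,:,::-1])
C=cloud(s)
for o in imaging.silhouettes("tin",s)[:3]:
    m=o["pixels"]&(s["depth"]>0);P=C[m];P=P[P[:,2]>.045]; print(o["score"],np.median(P,0).round(3))
s=imaging.snapshot("wrist");cv2.imwrite("pics/w3.png",s["image"][:,:,::-1])
E
```

```text
shift [-0.0862 -0.3429 -0.0781] | 0.362 turn [0.54 0.36 9.18] clock 8.3 q [-0.41  0.76 -0.25  1.77  0.29  0.64  0.75]
0.66 [0.384 0.111 0.051]
0.64 [0.524 0.265 0.057]
```

View pics/w3.png

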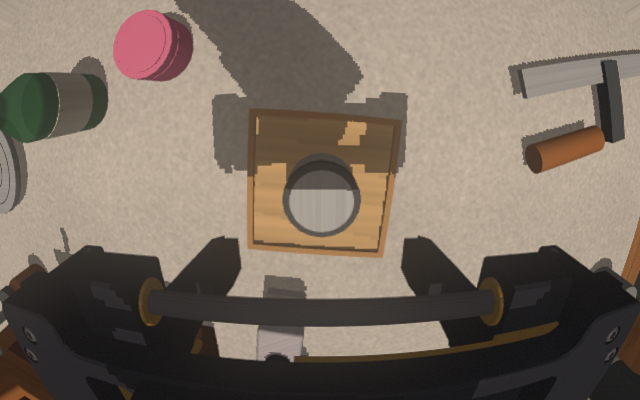

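View pics/s2.png

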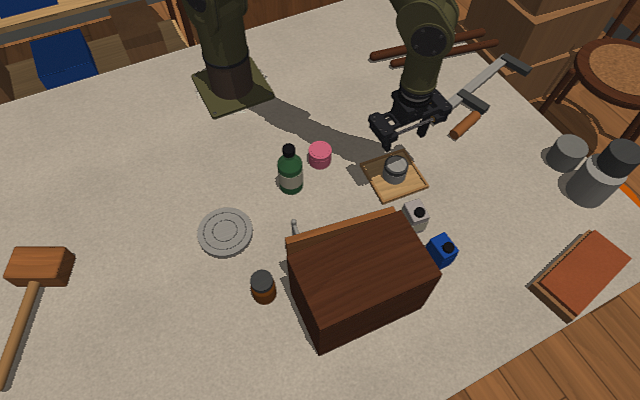

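The tin stands upright in the middle of the tray (wrist view (321,200), scene view (396,167)). Next is the handle.

>>> send_rows:
  moves: [-0.003,-0.025,-0.026,0,0,1,-0.007,-0.055,-0.045,0,0,2,-0.012,-0.09,-0.06,0,0,3,-0.018,-0.125,-0.075,0,0,4,-0.025,-0.16,-0.08,0,0,5]

```text
clock: 8.87
tool_pos: [0.5465, 0.1052, 0.25]
eef_rot: [0.042, 0.999, 0.002, -0.0]
contact_force: [1.0, -0.1, 0.2]
opening: 1.0
```

```bash
python3 go.py 0.62 -0.075 0.25 81
```

```text
shift [-0.0884 -0.1734 -0.0009] | 0.195 turn [ 0.24 -0.06  4.2 ] clock 8.87 q [-0.09  0.62 -0.29  1.79  0.24  0.76  0.98]
```

>>> send_rows:
  moves: [-0.017,-0.034,0,0,0,0.8,-0.034,-0.068,0,0,0,1.6,-0.051,-0.102,0,0,0,2.4,-0.068,-0.135,0,0,0,3.2,-0.08,-0.16,0,0,0,4]

```text
clock: 9.28
tool_pos: [0.6126, -0.0651, 0.2473]
eef_rot: [0.079, 0.997, 0.001, -0.002]
contact_force: [-0.4, -1.1, -0.1]
opening: 0.999
```

```bash
python3 go.py 0.62 -0.075 0.25 81; python3 - <<'E'
from h import *
s=imaging.snapshot("wrist");cv2.imwrite("pics/w4.png",s["image"][:,:,::-1])
K=s["mtx"];R,t=RT(s)
C=(-R.T@t)
for o in imaging.pinpoint("door_handle",s)[:2]:
    u,v=np.array(o["point"])*[640,400];x=(u-K[0,2])/K[0,0];y=(v-K[1,2])/K[1,1];th=np.hypot(x,y)
    d=R.T@np.array([x/th*np.sin(th),y/th*np.sin(th),np.cos(th)]);print(o["score"],u,v,(C+d*(.17-C[2])/d[2]).round(4))
s=imaging.snapshot("scene");cv2.imwrite("pics/s4.png",cv2.resize(s["image"][100:300,200:460],(780,600))[:,:,::-1])
for o in imaging.pinpoint("door_handle",s)[:2]:
    uv=np.array(o["point"])*[640,400];print(o["score"],uv,ray_z(s,uv,.17).round(4))
print(proj(s,[[.62,-.075,.19]]))
E
```

```text
shift [-0.0088 -0.0086 -0.0028] | 0.013 turn [ 0.11 -0.23 -0.02] clock 9.28 q [ 0.19  0.7  -0.29  1.6   0.24  0.87  1.23]
0.73 307.52 236.39999999999998 [ 0.6238 -0.0768  0.17  ]
0.43 542.0799999999999 187.68 [0.6171 0.1137 0.17  ]
0.94 [292.608 223.2  ] [ 0.6184 -0.0765  0.17  ]
0.39 [393.472 178.08 ] [0.6155 0.1785 0.17  ]
[[293.21137631 218.79168408]]
```

View pics/w4.png

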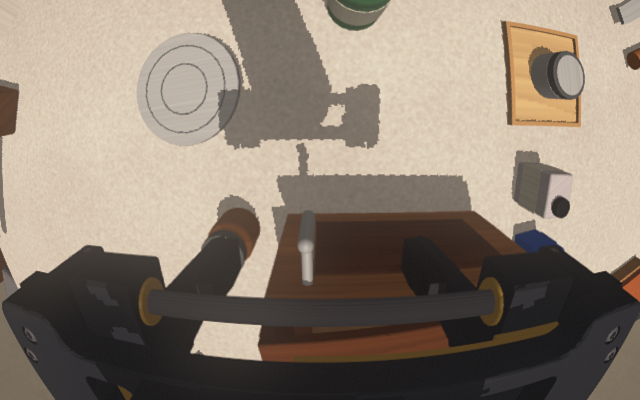

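View pics/s4.png

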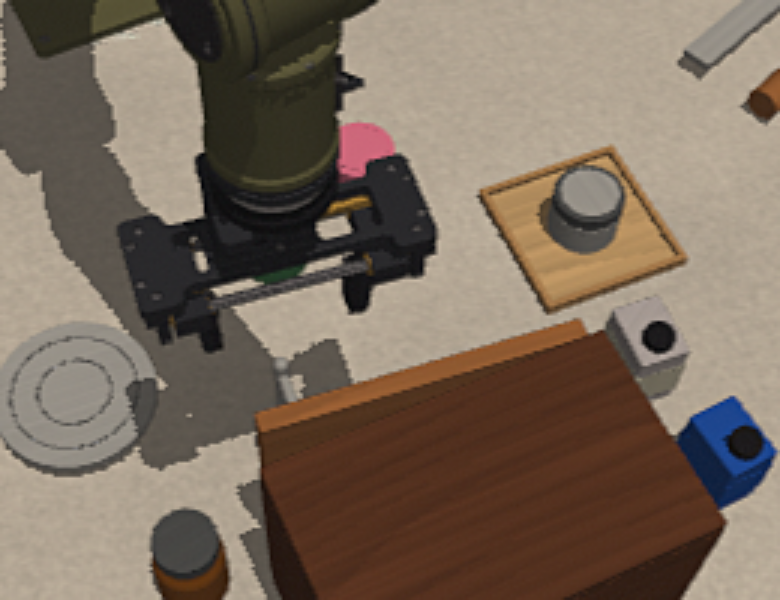

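The handle bar top is at wrist (307,236), about (0.621, -0.076). It sits between the open jaws, and I'm descending over it.

>>> send_rows:
  moves: [-0.01,-0.009,0.005,0,0,0,-0.01,-0.009,0.022,0,0,0,-0.01,-0.009,0.04,0,0,0,-0.01,-0.009,0.056,0,0,0,-0.01,-0.009,0.07,0,0,0]

```text
clock: 9.9
tool_pos: [0.6197, -0.0701, 0.1754]
eef_rot: [0.076, 0.997, 0.003, -0.003]
contact_force: [-1.2, 0.0, 0.2]
opening: 1.001
```

```bash
python3 go.py 0.621 -0.076 0.176 81; python3 - <<'E'
from h import *
s=imaging.snapshot("scene");cv2.imwrite("pics/s5.png",cv2.resize(s["image"][100:300,200:460],(780,600))[:,:,::-1])
E
```

```text
shift [-0.0022 -0.0057 -0.0007] | 0.006 turn [ 0.26 -0.39  0.27] clock 9.9 q [ 0.19  0.81 -0.27  1.64  0.28  0.74  1.21]
```

View pics/s5.png

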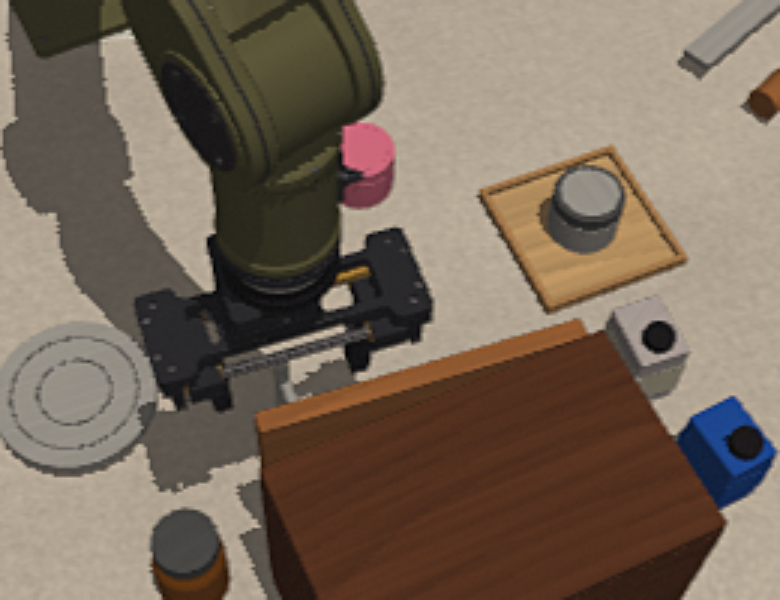

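The bar at about (288,375) lies between the fingers, so I'm closing.

>>> send_rows:
  moves: [-0.002,-0.006,0,0,0,0,-0.002,-0.006,0,0,0,0,-0.002,-0.006,0,0,0,0,-0.002,-0.006,0,0,0,0,-0.002,-0.006,0,0,0,0]
  claw: 1
  grip_force: 15

```text
clock: 10.37
tool_pos: [0.6197, -0.0761, 0.1736]
eef_rot: [0.076, 0.997, 0.003, -0.005]
contact_force: [0.7, -0.0, 0.1]
opening: 0.645
```

>>> send_rows:
  moves: [0,0,0,0,0,0,0,0,0,0,0,0,0,0,0,0,0,0,0,0,0,0,0,0,0,0,0,0,0,0]

```text
clock: 10.78
tool_pos: [0.6197, -0.0761, 0.1737]
eef_rot: [0.076, 0.997, 0.003, -0.005]
contact_force: [0.2, -1.0, 1.0]
opening: 0.267
```

>>> send_rows:
  moves: [0,0,0,0,0,0,0,0,0,0,0,0,0,0,0,0,0,0,0,0,0,0,0,0,0,0,0,0,0,0]

```text
clock: 11.2
tool_pos: [0.6195, -0.0765, 0.1737]
eef_rot: [0.076, 0.997, 0.002, -0.005]
contact_force: [-0.1, -1.6, 0.1]
opening: 0.122
```

```bash
cat > arc.py <<'E'
# arc.py start_phi: rows in tool axes for the door arc from the current grip
import sys
from h import *
from go import delta
H=np.array([float(sys.argv[2]),float(sys.argv[3])]) if len(sys.argv)>3 else np.array([.703,.125])
s=r.get_state();p=s["tool_pos"][:2];v=p-H;rad=np.hypot(*v);a0=np.arctan2(v[1],v[0])
base=np.radians(-92.6)-np.arctan2(52,210)
phi=(base-a0+np.pi)%(2*np.pi)-np.pi
print("pos",s["tool_pos"].round(4),"rad",rad.round(4),"phi",phi.round(3),"F",s["contact_force"].round(1),"open",round(s["opening"],3),"clock",round(s["clock"],2))
st=float(sys.argv[1])
for k in range(1,6):
    f=phi+st*k;q=H+.2163*np.array([np.cos(base-f),np.sin(base-f)])
    d,w,_=delta(q[0],q[1],.176,81.3-np.degrees(f-.108));print(d.round(4),w.round(1))
E
python3 arc.py 0.1
```

```text
pos [ 0.6195 -0.0765  0.1737] rad 0.2181 phi 0.105 F [-0.1 -1.6  0.1] open 0.122 clock 11.2
[ 0.0203  0.0079 -0.0021] [ 0.2 -0.6  5.5]
[ 0.0403  0.0162 -0.0019] [ 0.2 -0.6 11.3]
[ 0.0594  0.0263 -0.0016] [ 0.1 -0.6 17. ]
[ 0.0773  0.0384 -0.0014] [ 0.1 -0.6 22.7]
[ 0.094   0.0522 -0.0012] [ 0.1 -0.6 28.4]
```

The grip holds the bar (10.7 mm opening), and the radius agrees. I'm pulling along the arc, slowly at first.

```bash
python3 arc.py 0.07
```

```text
pos [ 0.6195 -0.0765  0.1737] rad 0.2181 phi 0.105 F [-0.1 -1.6  0.1] open 0.122 clock 11.2
[ 0.0142  0.0059 -0.0022] [ 0.2 -0.6  3.8]
[ 0.0284  0.011  -0.002 ] [ 0.2 -0.6  7.8]
[ 0.0423  0.0171 -0.0018] [ 0.2 -0.6 11.8]
[ 0.0556  0.0242 -0.0017] [ 0.1 -0.6 15.8]
[ 0.0685  0.0321 -0.0015] [ 0.1 -0.6 19.8]
```

>>> send_rows:
  moves: [0.014,0.005,0,0,0,3.8,0.028,0.01,0,0,0,7.8,0.042,0.017,0,0,0,11.8,0.055,0.024,0,0,0,15.8,0.068,0.032,0,0,0,19.8]

```text
clock: 11.62
tool_pos: [0.5562, -0.0344, 0.1738]
eef_rot: [0.248, 0.969, 0.001, -0.006]
contact_force: [1.9, 0.3, -8.9]
opening: 0.116
```

```bash
python3 arc.py 0.07
```

```text
pos [ 0.5562 -0.0344  0.1738] rad 0.2167 phi 0.456 F [ 1.9  0.3 -8.9] open 0.116 clock 11.62
[ 0.0145  0.0046 -0.0021] [-0.  -0.7  3.9]
[ 0.0287  0.0097 -0.0019] [-0.1 -0.7  7.9]
[ 0.0425  0.0159 -0.0018] [-0.1 -0.7 11.9]
[ 0.0559  0.023  -0.0016] [-0.1 -0.7 15.9]
[ 0.0688  0.031  -0.0015] [-0.1 -0.7 20. ]
```

>>> send_rows:
  moves: [0.014,0.005,0,0,0,3.8,0.028,0.01,0,0,0,7.8,0.042,0.016,0,0,0,11.8,0.056,0.023,0,0,0,15.8,0.069,0.031,0,0,0,19.8]

```text
clock: 12.03
tool_pos: [0.5108, 0.0273, 0.1738]
eef_rot: [0.413, 0.911, 0.001, -0.005]
contact_force: [4.8, 2.0, -14.0]
opening: 0.12
```

```bash
python3 arc.py 0.08; python3 - <<'E'
from h import *
s=imaging.snapshot("scene");cv2.imwrite("pics/s6.png",cv2.resize(s["image"][100:300,200:460],(780,600))[:,:,::-1])
E
```

```text
pos [0.5108 0.0273 0.1738] rad 0.2156 phi 0.812 F [  4.8   2.  -14. ] open 0.12 clock 12.03
[ 0.0168  0.0042 -0.002 ] [-0.2 -0.6  4.9]
[ 0.0329  0.0105 -0.0019] [-0.2 -0.6  9.5]
[ 0.0485  0.018  -0.0017] [-0.2 -0.6 14.1]
[ 0.0634  0.0267 -0.0016] [-0.2 -0.6 18.7]
[ 0.0776  0.0367 -0.0014] [-0.3 -0.6 23.2]
```

View pics/s6.png

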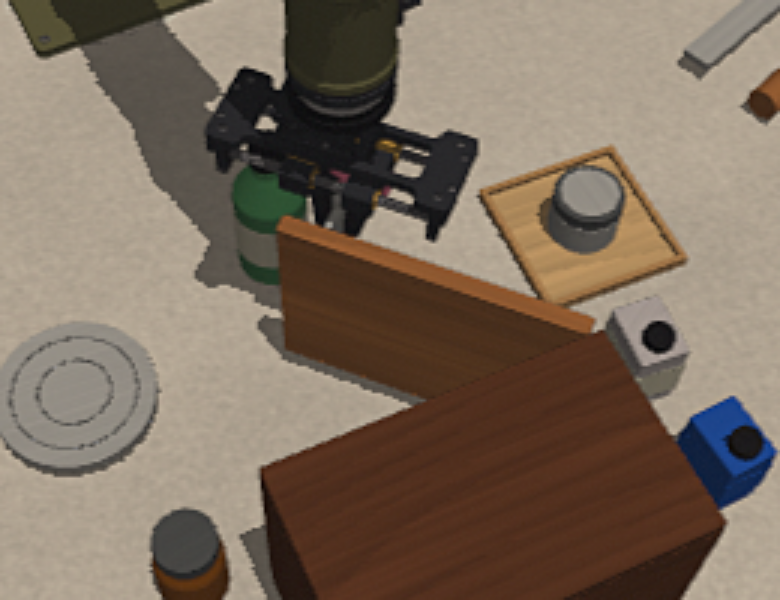

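The door is about halfway, gripped, and clear of the bottle (265,220). I'm continuing with a little vertical relief.

>>> send_rows:
  moves: [0.017,0.004,0.001,0,0,4.7,0.033,0.01,0.001,0,0,9.4,0.048,0.018,0.001,0,0,14,0.063,0.027,0.001,0,0,18.6,0.077,0.037,0.001,0,0,23.2]

```text
clock: 12.5
tool_pos: [0.4888, 0.1144, 0.1738]
eef_rot: [0.588, 0.809, 0.003, -0.005]
contact_force: [9.3, 0.4, -13.3]
opening: 0.115
```

```bash
python3 arc.py 0.065
```

```text
pos [0.4888 0.1144 0.1738] rad 0.2145 phi 1.233 F [  9.3   0.4 -13.3] open 0.115 clock 12.5
[ 0.0139  0.0024 -0.0021] [-0.1 -0.6  4.9]
[ 0.0271  0.0073 -0.0019] [-0.2 -0.6  8.6]
[ 0.0399  0.0132 -0.0018] [-0.2 -0.6 12.3]
[ 0.0523  0.0198 -0.0017] [-0.2 -0.6 16. ]
[ 0.0642  0.0272 -0.0015] [-0.2 -0.6 19.8]
```

>>> send_rows:
  moves: [0.014,0.003,0.001,0,0,4.2,0.027,0.008,0.001,0,0,8.2,0.04,0.014,0.001,0,0,12,0.052,0.021,0.001,0,0,16,0.062,0.028,0.001,0,0,19.5]

```text
clock: 12.92
tool_pos: [0.4973, 0.1831, 0.1736]
eef_rot: [0.717, 0.697, 0.002, -0.005]
contact_force: [0.4, -0.7, -1.8]
opening: 0.116
```

>>> send_rows:
  moves: [0,0,0,0,0,0,0,0,0,0,0,0,0,0,0,0,0,0,0,0,0,0,0,0,0,0,0,0,0,0]

```text
clock: 13.33
tool_pos: [0.497, 0.182, 0.1736]
eef_rot: [0.717, 0.697, 0.002, -0.005]
contact_force: [0.4, -0.7, -0.4]
opening: 0.119
```

```bash
python3 arc.py 0.065; python3 - <<'E'
from h import *
s=imaging.snapshot("scene");cv2.imwrite("pics/s7.png",cv2.resize(s["image"][100:300,200:460],(780,600))[:,:,::-1])
E
```

```text
pos [0.497  0.182  0.1736] rad 0.2137 phi 1.553 F [ 0.4 -0.7 -0.4] open 0.119 clock 13.33
[ 0.0142  0.0013 -0.0022] [-0.3 -0.6  3.6]
[ 0.0274  0.006  -0.0021] [-0.3 -0.6  7.3]
[ 0.0404  0.0115 -0.002 ] [-0.3 -0.6 11. ]
[ 0.0529  0.0178 -0.0019] [-0.3 -0.5 14.7]
[ 0.065   0.025  -0.0018] [-0.3 -0.5 18.4]
```

View pics/s7.png

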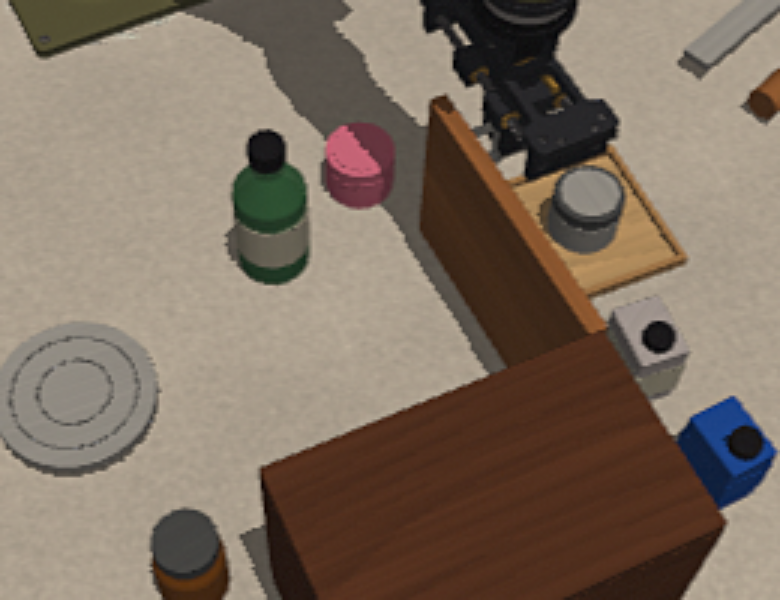

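The door is square to the front (≈1.55 rad) and the forces are near zero. I'm releasing the handle and lifting straight up.

>>> send_rows:
  moves: [0,0,0,0,0,0,0,0,0,0,0,0,0,0,0,0,0,0,0,0,0,0,0,0,0,0,0,0,0,0]
  claw: -0.2

```text
clock: 13.8
tool_pos: [0.497, 0.1821, 0.1737]
eef_rot: [0.717, 0.697, 0.002, -0.005]
contact_force: [-0.4, 0.1, -0.4]
opening: 0.474
```

>>> send_rows:
  moves: [0,0,-0.01,0,0,0,0,0,-0.03,0,0,0,0,0,-0.06,0,0,0,0,0,-0.09,0,0,0,0,0,-0.12,0,0,0]

```text
clock: 14.22
tool_pos: [0.4972, 0.1806, 0.2956]
eef_rot: [0.717, 0.697, 0.002, -0.005]
contact_force: [-0.4, 1.0, -1.0]
opening: 0.597
```

>>> send_rows:
  moves: [0.02,0,0,0,0,0,0.05,0,0,0,0,0,0.08,0,0,0,0,0,0.11,0,0,0,0,0,0.13,0,0,0,0,0]

```text
clock: 14.63
tool_pos: [0.5002, 0.3141, 0.2978]
eef_rot: [0.716, 0.698, 0.003, -0.006]
contact_force: [-0.2, -0.2, -1.1]
opening: 0.597
```

```bash
python3 - <<'E'
from h import *
for n in("top","scene"):
    s=imaging.snapshot(n);C=cloud(s);cv2.imwrite(f"pics/{n}9.png",s["image"][:,:,::-1])
    for q in["tin","jar","can","bottle_mid","door"]:
        for o in imaging.silhouettes(q,s)[:2]:
            m=o["pixels"]&(s["depth"]>0);P=C[m];zt=np.percentile(P[:,2],90);T=P[P[:,2]>zt-.008]
            rc=cv2.minAreaRect(T[:,:2].astype(np.float32)*1000)
            print(n,q,round(o["score"],2),"z",zt.round(3),np.median(T,0).round(3),np.round(rc[0],0),np.round(rc[1],0),round(rc[2],1))
print(r.get_state()["contact_force"],r.get_state()["clock"])
E
```

```text
top tin 0.75 z 0.054 [0.383 0.112 0.051] [383. 112.] [61. 61.] 63.1
top tin 0.71 z 0.061 [0.522 0.268 0.057] [524. 268.] [62. 60.] 88.6
top jar 0.94 z 0.089 [ 0.672 -0.18   0.086] [ 672. -180.] [49. 48.] 43.7
top can 0.97 z 0.087 [0.681 0.225 0.086] [672. 226.] [41. 54.] 80.3
top can 0.92 z 0.087 [0.788 0.231 0.086] [779. 229.] [35. 59.] 78.3
top bottle_mid 0.73 z 0.161 [0.424 0.006 0.16 ] [423.   6.] [30. 31.] 62.4
top bottle_mid 0.51 z 0.199 [0.585 0.133 0.197] [588. 153.] [ 54. 236.] 89.1
top door 0.93 z 0.199 [0.583 0.133 0.197] [588. 153.] [ 54. 236.] 89.1
scene tin 0.98 z 0.053 [0.384 0.112 0.051] [382. 113.] [60. 64.] 62.1
scene tin 0.79 z 0.059 [0.523 0.267 0.058] [520. 269.] [61. 66.] 55.3
scene jar 0.92 z 0.088 [ 0.673 -0.18   0.086] [ 672. -180.] [48. 47.] 19.8
scene can 0.91 z 0.088 [0.683 0.224 0.088] [676. 221.] [39. 45.] 55.9
scene can 0.61 z 0.059 [0.523 0.267 0.058] [520. 269.] [61. 66.] 55.3
scene bottle_mid 0.81 z 0.158 [0.426 0.005 0.16 ] [425.   5.] [29. 31.] 62.0
scene door 0.68 z 0.198 [0.592 0.131 0.197] [585. 150.] [ 52. 238.] 88.8
[-0.5558544  -0.08970291  0.41671957] 15.2333
```

View pics/scene9.png

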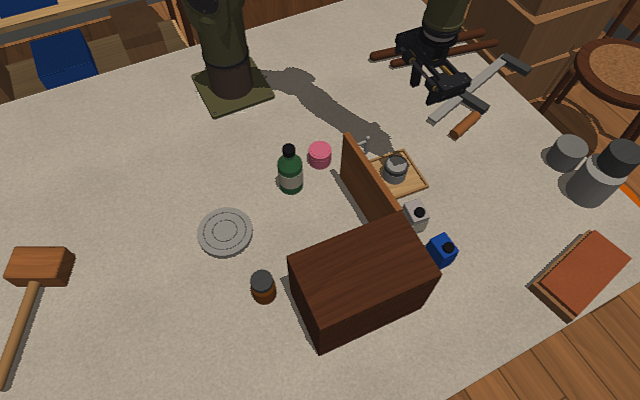

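View pics/top9.png

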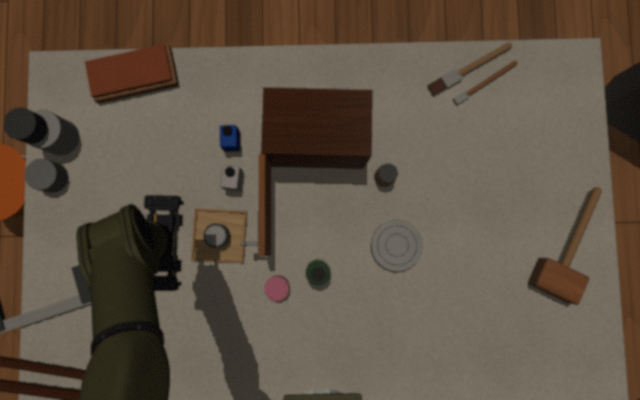

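Both views show the door square, the tin in the tray at top (216,236), and everything else unmoved. I'm handing the job in.

```bash
python3 - <<'E'
from h import *
print(r.get_state()["qd"].round(3)); print(r.finish_job())
E
```

```text
[-0.005  0.002 -0.002 -0.005 -0.     0.001  0.001]
the job is handed in; nothing more can be done
None
```

I moved the grey steel tin, the container in the door's way, into the tray. I then pulled the door open by its handle, let go, and handed the job in at about 15 s. The job reports no verdict, so the checks below are mine.

- **Tin:** it stands upright in the tray, within about 3 mm of the centre, at (0.522, 0.268). Contact when setting it down was about 10 N.
- **Door:** it stands at about 1.55 rad by my estimate. That comes from where the gripper held the handle, and the cameras also show it about square to the cupboard front.
- **Other containers and bottle:** the jar and bottle measured within about 3 mm of their starts. The can measured within about 5 mm, which is within the scatter of the camera estimates.
- **Gripper:** it is open and clear of everything, with only sensor noise on the force reading.

No final check failed. While I pulled the door, the tool force briefly reached about 16 N and was back near zero before I let go. The networks also took the pink tin and the blue can for the real ones; I ruled those out by colour.

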